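Free the reagent cupboard's child-safety hook and open the door

ROBOT

A 7-joint arm with a two-finger parallel gripper is mounted at the origin on the work surface. World frame = base frame: x ahead of the robot, y to its left, z up, the work surface at z = 0. Lengths are in m, angles in rad, forces in N, time in s.
With the tool pointing down it reaches from about 0.35 to 0.9 m from the base axis. Payload 8.1 kg.
Tool frame: the origin (TCP) lies between the finger pads; the fingertips stand 17 mm ahead of it and the grasp point (between the pads) lies 2 mm behind it; z points along the fingers, y is the line along which they close (so a half turn about z gives the same grasp; the last joint's range is limited). The gripper opens to 92 mm and grips with 3 to 60 N. Pads are 19 mm wide; open, the fingers measure 130 mm over their backs; the gripper's body (75 mm by 190 mm) begins 47 mm behind the grasp point.
Start: joints at [-1.282, 0.434, 0.025, 1.573, -0.012, 1.134, -0.075], TCP at [0.239, 0.578, 0.244] pointing down, gripper open.
Joint ranges: [-2.62, 2.62], [-0.44, 2.09], [-1.27, 1.32], [0.08, 2.57], [-1.32, 4.46], [0.12, 2], [-2.74, 2.74]. Speed limits (rad/s): [2.22, 2.22, 3.01, 3.01, 3.14, 3.14, 3.14].

INTERFACE

Orientations are given as a rotation vector (axis times angle).
In Python, from cell import observe, get_image, calibration, sign_off, look_for, regions_of, landmark_of gives the robot as it stands.
- The arm moves only by the tool jog_arm, never from a script. Its argument "plan" is a list of rows, each an object with "offset": the shift along the tool's x, y, z normalised to -1 to 1, where 1 is 0.15 m, a list of three; "twist": the turn, a rotation vector about the tool's x, y, z normalised to -1 to 1, where 1 is 2 pi rad, a list of three; "fingers": the gripper command: -1 is shut, 1 is fully open, values between are in proportion. In form: [{"offset": [x, y, z], "twist": [ax, ay, az], "fingers": fingers}, ...]. A call has 1 to 20 rows; each row is the pose to reach, as a shift and turn from the pose commanded when the call began, along the tool's axes at that moment, turning the shorter way round; what a row does not reach only later rows make up. A row lasts 1/8 s, in which the tool goes at most 62.5 mm and 10.7 degrees, less where a joint would pass 70% of its speed; a pose out of reach is approached as far as the arm can. A call with a number of a shift or a turn outside -1 to 1 is refused whole. A call with a gripper value outside its range is refused whole. The fingers move at their own pace and stop on an object; "newtons" is the grip in N (left out, the last holds). Time passes only in rows, so rows that repeat a pose let the fingers close. It gives the time, the measured TCP pose, the force, the opening and the grip force at its end, in the units of the state.
- observe(): the state, without advancing time (a new reading comes with each control period).
- get_image(name): name is "scene" or "side" or "wrist"; returns the picture (480x640x3 uint8, red, green, blue); there is no depth.
- calibration(name): a dict with "fov_y" (degrees; the focal length in pixels is half the picture's height over the tangent of half this angle, whatever the lens; pixels are square), "cx", "cy" (the principal point, pixels), "position" and "attitude" of the camera in the world. Camera axes: x right, y down, z forward; pixel columns grow to the right and rows downward; lengths in m; the calibration is good to about 2 mm. The wrist camera is an equidistant fisheye: a pixel r from the principal point sees the ray r / f radians off the axis. A picture is of the moment at which its call begins: read the wrist's pose just before it. calibration takes no time and is no camera call; for the wrist camera it gives the pose at the moment of the call.
- sign_off(): hands the job in; it is judged then, once.
Trained networks look in the newest picture that a camera, given by its name, has taken for a name from the list of things; names that differ only in an ending like _2 or _b are one class to them, and where a whole thing is asked for, a point or a joint stands for the part that bears it (a point fixed in the world has none). Each returns a list of dicts, best first, with "conf" (0 to 1); they miss things now and then, are a little off and sometimes report something else, mostly with a low value. They report only what shows in the picture. A call takes as long as a camera call.
- look_for(thing, camera): "box" ([left, top, width, height] as shares, 0 to 1, of the picture: columns of its width, rows of its height, round what is visible of it).
- regions_of(thing, camera): "region" (480x640 bool, what is visible of it) and "box" ([left, top, width, height] as shares, 0 to 1, of the picture: columns of its width, rows of its height, round what is visible of it).
- landmark_of(thing, camera): "at" ([row, column] as shares, 0 to 1, of the picture: columns of its width, rows of its height: a listed point, or the origin of a listed thing).
The state is a dict: "clock": time; "joints": joint angles; "dq": joint speeds; "joint_efforts": joint torques, N m; "position": TCP position; "ee_rot": TCP orientation; "force": force on the tool from outside, world axes, zero at the start; "ft_torque": the same for the moment, N m; "width": opening from 0.0 (shut) to 1.0 (fully open); "gripper_force": force on a finger pad.
Only numpy, scipy, OpenCV 4.12 (cv2) and the standard library are available. Lean on these libraries where they do the work, as an engineer would, in place of code of your own. Each camera call takes 0.05 s, during which the arm holds its last target. There are 200 camera calls.

TASK

The little reagent cupboard's door stands ajar on its sprung safety hook: reach down through the gap behind the top of the door, press the hook down gently by its stud until it clears the catch, and draw the door past the catch while the hook is down. Then swing the door wide open, to about a right angle, without wrenching or bottoming the hook hard or flinging the door, let go and leave everything else on the bench where it stands.

Things in the scene. Friction and masses are not known exactly. Their poses are not given: they have to be found in the camera images.
- cupboard: White steel bench cupboard, 220 deep, 210 wide, 245 high, fixed to the bench. Origin on the bench under the middle of its front face; x points into the cupboard (away from the door), y to the hinge side, z up. The roof's front edge lies at x = 0.
- door (a joint): Opening angle of the door (rad): 0 shut, growing as its free edge swings out to the cupboard's -x side, clockwise from above; stop at 1.9. The hook holds it at about 0.29 (starts ajar at 0.25 to 0.285, free to move between 0 and the catch). With the hook down it is past the catch above about 0.40. The hinge is lightly stiff: the door stays where it is left.
- gap (a point): Point fixed to the door: level with its top edge, straight above the hook's stud, 18 mm inward of the door's inner face, 145 mm from the hinge axis. Axes of the door: x normal to it, inward; y along it to the hinge; z up. The gap here between door and roof edge is 36 to 42 mm wide while ajar. The stud's top is 2 to 31 mm below this point: it varies, is not measured, and must be felt.
- hinge_axis (a point): Point on the door's vertical hinge axis, 235 mm above the bench, level with the door's top edge; axes turn with the door. Door panel 195 wide, 16 thick, 30 to 235 mm above the bench, its inner face in the plane of the hinge axis, with a bar handle on its outer face.
- hook: Grey hook pivoted on the door's inner face, 209 mm above the bench (origin); door axes. Its arm runs 60 mm inward and ends in an upturned barb, 12 mm up behind the catch. Push stud 18 mm from the pivot, ball head 14 dia. It starts to give at about 3 N, clears the catch 4 to 5 mm down at the stud (5 to 8 N), and meets a hard stop 1 to 2 mm lower (7 to 10 N). Over 18 N breaks it. It springs back.
- strike: The catch: steel plate 80 wide, 6 thick, hanging from the roof's front edge down to 197 mm above the bench; fixed. Pulling the door with more than 20 N of load between barb and catch breaks the latch.
- dish: Single dish, 88 dia x 15 high, loose on the bench in front of the cupboard, below the door's sweep. Origin under its middle. Leave alone.
- dish_stack: Stack of five dishes as one piece, 88 dia x 79 high, loose. Origin under its middle. Leave alone.
- reagent_bottle: Bottle 60 dia x 130 high, loose. Origin under its middle. Leave alone.
- jar: Jar 80 dia x 120 high, loose. Origin under its middle. Leave alone.
- blue_bottle: Clear bottle, 80 dia x 220 high, loose. Origin under its middle. Leave alone.
- tin: Open tin, 74 dia x 100 high, loose. Origin under its middle. Leave alone.
- flask: Green bottle 72 dia x 110 high, loose. Origin under its middle. Leave alone.

How it is judged:
On the way, in this order (a step that is already met when the one before it is completed fails the run):
1. the hook is being pressed while the door is still on the catch (contact force between the fingers and hook above 2 N and value of joint door below 0.34 rad), for 0.1 s.
2. the door is past the catch (value of joint door above 0.45 rad), for 0.1 s.
At the end, for the whole second after the job is handed in: The door stands open by more than 1.25 rad (72 degrees) and at rest (value of joint door above 1.25 rad and velocity of joint door between -0.05 and 0.05 rad/s); the robot touches nothing.
It fails at once if the hook is overloaded: more than 18 N from the fingers (contact force between the fingers and hook above 18 N).
It fails at once if the latch is wrenched: more than 20 N between hook and catch (contact force between hook and strike above 20 N).
It fails at once if the door is flung (faster than 2.5 rad/s) (velocity of joint door above 2.5 rad/s).
It fails at once if another thing on the bench is moved by more than 20 mm (distance of any of dish, dish_stack, reagent_bottle, jar, blue_bottle, tin, flask from where it was at the start of the episode above 0.02 m).
It also fails if it takes over 51 s, if anything falls off the work surface, if the arm or the gripper's body presses on something with over 40 N, if the wrist force passes 120 N, or if a joint passes its speed limit or range.

## Working session

There is one attempt and no reset: what is moved stays moved. The work goes in short steps, Python scripts to look and compute and a tool call to move; the robot and the scene stay as the last step left them, time stands still between calls to the robot, and variables do not carry over. Pictures are saved under pics/ and viewed, at most 10 in all, crops included, and the job is handed in when it is done.

Besides the shell and the picture viewer there is one more tool, called after "Call:" as name(argument=value, ...), one argument or row to a line, values as JSON. jog_arm: Moves the arm, as the interface text tells. Scaled input: -1 to 1 covers 0.15 m each way for a shift and 2 pi rad each way for a turn. Its arguments: {"type":"object","properties":{"plan":{"type":"array","items":{"type":"object","properties":{"offset":{"type":"array","items":{"type":"number","minimum":-1,"maximum":1}},"twist":{"type":"array","items":{"type":"number","minimum":-1,"maximum":1}},"fingers":{"type":"number"}}}},"newtons":{"type":"number"}},"required":["plan"]}

```bash
mkdir -p pics; cat > h.py <<'E'
import numpy as np, cv2
from cell import *
from scipy.spatial.transform import Rotation as R
def cam(n):
    c=calibration(n); a=np.array(c["attitude"],float)
    M=R.from_rotvec(a).as_matrix() if a.shape==(3,) else (a if a.shape==(3,3) else None)
    return c,M,np.array(c["position"]),240/np.tan(np.radians(c["fov_y"])/2)
def ray(n,at):
    c,M,p,f=cam(n); u=at[1]*640-c["cx"]; v=at[0]*480-c["cy"]
    if n=="wrist":
        r=np.hypot(u,v); t=r/f; d=np.array([u/r*np.sin(t),v/r*np.sin(t),np.cos(t)])
    else: d=np.array([u/f,v/f,1])
    d=M@d; return p,d/np.linalg.norm(d)
def atz(n,at,z):
    p,d=ray(n,at); return p+d*(z-p[2])/d[2]
def tri(rs):
    A=0;b=0
    for p,d in rs:
        P=np.eye(3)-np.outer(d,d); A=A+P; b=b+P@p
    return np.linalg.solve(A,b)
E
python3 - <<'E'
from h import *
np.set_printoptions(precision=4,suppress=True)
print(observe())
ims=[]
for n in ["scene","side","wrist"]:
    print(n,calibration(n)); im=get_image(n); cv2.imwrite(f"pics/{n}0.png",im[:,:,::-1])
    for t,z in [("gap",.235),("hinge_axis",.235),("cupboard",0),("hook",.209),("strike",None),("dish",0),("dish_stack",0),("reagent_bottle",0),("jar",0),("blue_bottle",0),("tin",0),("flask",0)]:
        if n=="wrist" and t not in("gap","hinge_axis","hook","strike"): continue
        for r in landmark_of(t,n)[:1]:
            print(n,t,round(r["conf"],2),np.array(r["at"]), atz(n,r["at"],z) if z is not None else '')
E
```

```text
{'clock': 0.0, 'joints': array([-1.2816,  0.4352,  0.025 ,  1.5741, -0.0116,  1.134 , -0.0751]), 'dq': array([ 0.0004, -0.0007,  0.0007,  0.0008, -0.001 , -0.0002,  0.0008]), 'joint_efforts': array([  0.0002, -66.7871,   0.9848, -31.4451,  -0.0607,   0.0431,
         0.0002]), 'position': array([0.2385, 0.5771, 0.2429]), 'ee_rot': array([-0.6117, -3.0813,  0.0026]), 'force': array([ 0.6872, -0.9652, -0.4052]), 'ft_torque': array([ 0.0336, -0.04  , -0.0063]), 'gripper_force': 0.0, 'width': 0.9982741888542627}
scene {'fov_y': 46.348581805179336, 'cx': 318.5228660373247, 'cy': 241.64723489578756, 'position': array([1.4726, 0.7219, 1.0783]), 'attitude': array([-1.0731, -2.3426,  1.1   ])}
scene gap 0.75 [0.3706 0.4439] [ 0.5822 -0.1946  0.235 ]
scene hinge_axis 0.94 [0.415 0.513] [ 0.5802 -0.0391  0.235 ]
scene cupboard 0.81 [0.5319 0.4705] [ 0.5948 -0.1312  0.    ]
scene hook 0.63 [0.4279 0.3323] [ 0.7691 -0.2766  0.209 ]
scene strike 0.19 [0.5956 0.5558] 
scene dish 0.19 [0.3721 0.4455] [ 0.3351 -0.4442  0.    ]
scene dish_stack 0.59 [0.5931 0.5598] [0.5832 0.0703 0.    ]
scene reagent
[... 567 characters left out ...]
0.5277 -0.1395 -0.    ]
side hook 0.4 [0.5415 0.5117] [ 0.5675 -0.1818  0.209 ]
side strike 0.57 [0.5271 0.5395] 
side dish 0.59 [0.6733 0.4683] [ 0.5225 -0.1349  0.    ]
side dish_stack 0.62 [0.5556 0.4562] [0.6024 0.0567 0.    ]
side reagent_bottle 0.97 [0.7677 0.5662] [ 0.5769 -0.3155  0.    ]
side jar 0.86 [0.716 0.638] [ 0.7053 -0.3124  0.    ]
side blue_bottle 0.93 [0.4065 0.353 ] [0.582  0.5034 0.    ]
side tin 0.89 [0.441  0.3202] [0.4862 0.4405 0.    ]
side flask 0.59 [0.9202 0.6773] [ 0.5973 -0.5149  0.    ]
wrist {'fov_y': 65.70646984690485, 'cx': 324.27340956114676, 'cy': 241.47298972097863, 'position': array([0.1722, 0.6063, 0.3828]), 'attitude': array([2.4137, 1.6144, 0.2231])}
```

View pics/side0.png

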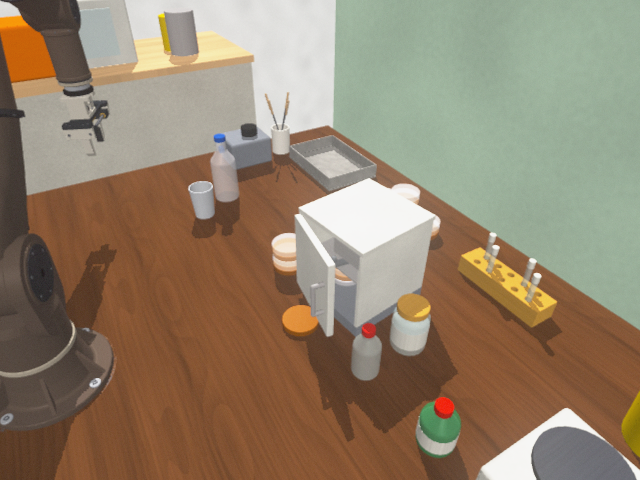

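View pics/scene0.png

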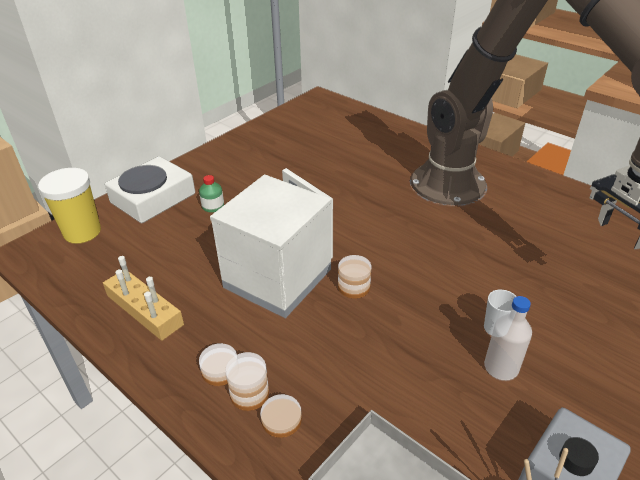

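The side view shows the cupboard in the middle, its door facing the robot and hinged on the far (+y) side. The gap is near pixel (333,246) and the dish near (300,321). The scene view shows the roof at about (214–333, 178–250). I'll zoom in on the roof corners.

```bash
python3 - <<'E'
import cv2,numpy as np
a=cv2.imread("pics/side0.png")[170:345,280:450]; b=cv2.imread("pics/scene0.png")[160:320,200:350]
f=lambda i:cv2.resize(i,(400,int(i.shape[0]*400/i.shape[1])),interpolation=cv2.INTER_CUBIC)
a,b=f(a),f(b);h=max(len(a),len(b))
p=lambda i:np.vstack([i,np.zeros((h-len(i),400,3),np.uint8)])
cv2.imwrite("pics/crop1.png",np.hstack([p(a),p(b)]))
E
```

```text
(no output)
```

View pics/crop1.png

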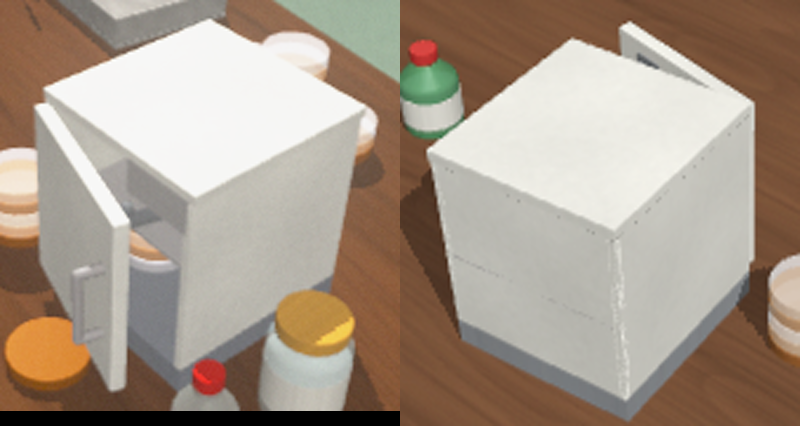

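```bash
cat >> h.py <<'E'
np.set_printoptions(precision=4,suppress=True)
E
python3 - <<'E'
from h import *
S=lambda x,y:((170+y/2.353)/480,(280+x/2.353)/640)
C=lambda x,y:((160+y/2.667)/480,(200+(x-400)/2.667)/640)
for k,s,c in [("FH",S(45,92),C(753,103)),("FF",S(195,198),C(573,38)),("BH",S(210,20),C(615,230)),("BF",S(365,108),C(430,152))]:
    print(k,atz("side",s,.245),atz("scene",c,.245),tri([ray("side",s),ray("scene",c)]))
print("door free inner top",atz("side",S(127,222),.235)," outer",atz("side",S(113,228),.235),"hinge outer",atz("side",S(38,105),.235), "scene free",atz("scene",C(628,22),.235))
g=[0.5131,0.5205],[0.3706,0.4439]
print(tri([ray("side",g[0]),ray("scene",g[1])]))
h=[0.4448,0.4705],[0.415,0.513]
print(tri([ray("side",h[0]),ray("scene",h[1])]))
E
```

```text
FH [ 0.5826 -0.0326  0.245 ] [ 0.5823 -0.0239  0.245 ] [ 0.5827 -0.0269  0.2427]
FF [ 0.6139 -0.2385  0.245 ] [ 0.6135 -0.2359  0.245 ] [ 0.6137 -0.2372  0.2444]
BH [0.802  0.0025 0.245 ] [0.8014 0.0055 0.245 ] [0.8019 0.0043 0.2444]
BF [ 0.8296 -0.2081  0.245 ] [ 0.832  -0.2012  0.245 ] [ 0.831  -0.2049  0.2427]
door free inner top [ 0.5547 -0.2263  0.235 ]  outer [ 0.5407 -0.227   0.235 ] hinge outer [ 0.573  -0.0357  0.235 ] scene free [ 0.545 -0.225  0.235]
[ 0.5833 -0.1864  0.2403]
[ 0.5831 -0.0382  0.2365]
```

```bash
cat >> h.py <<'E'
def plan(p,yaw_y,o=None):
    """p target TCP; tool z down, tool y at azimuth yaw_y. prints normalised offset, twist from the measured pose"""
    o=o or observe(); A=R.from_rotvec(o["ee_rot"])
    y=np.array([np.cos(yaw_y),np.sin(yaw_y),0]); z=np.array([0,0,-1.]); T=R.from_matrix(np.c_[np.cross(y,z),y,z])
    return A.inv().apply(np.array(p)-o["position"])/.15,(A.inv()*T).as_rotvec()/2/np.pi
E
python3 - <<'E'
from h import *
o=observe(); print(R.from_rotvec(o["ee_rot"]).as_matrix())
for yw in (np.arctan2(.993,.122),np.arctan2(-.993,-.122)): print(yw,plan([.578,-.184,.40],yw))
E
```

```text
[[-0.9242  0.382   0.    ]
 [ 0.382   0.9242  0.0001]
 [-0.      0.0001 -1.    ]]
1.4485489413268071 (array([-4.0301, -3.8286, -1.0419]), array([ 0.    ,  0.    , -0.0429]))
-1.693043712262986 (array([-4.0301, -3.8286, -1.0419]), array([ 0.    , -0.    ,  0.4571]))
```

Call:
jog_arm(
  plan=[
    {"offset":[0,0,-0.4],"twist":[0,0,0],"fingers":-1},
    {"offset":[-0.2,-0.2,-0.8],"twist":[0,0,0],"fingers":-1},
    {"offset":[-0.5,-0.5,-1],"twist":[0,0,0],"fingers":-1},
    {"offset":[-0.75,-0.75,-1],"twist":[0,0,0],"fingers":-1},
    {"offset":[-1,-1,-1],"twist":[0,0,0],"fingers":-1},
  ],
  newtons=20,
)

```text
clock: 2.17
position: [0.3209, 0.38, 0.3948]
ee_rot: [0.612, 3.08, 0.003]
force: [1.6, -0.6, 0.5]
width: 0.504
gripper_force: 0.0
```

Call:
jog_arm(
  plan=[
    {"offset":[-0.25,-0.25,0],"twist":[0,0,0],"fingers":-1},
    {"offset":[-0.5,-0.5,0],"twist":[0,0,0],"fingers":-1},
    {"offset":[-0.75,-0.75,0],"twist":[0,0,0],"fingers":-1},
    {"offset":[-1,-1,0],"twist":[0,0,0],"fingers":-1},
  ],
)

```text
clock: 2.68
position: [0.4018, 0.184, 0.394]
ee_rot: [0.612, 3.081, 0.001]
force: [0.9, 0.3, -0.7]
width: 0.07
gripper_force: 0.0
```

Call:
jog_arm(
  plan=[
    {"offset":[-0.25,-0.25,0],"twist":[0,0,0],"fingers":-1},
    {"offset":[-0.5,-0.5,0],"twist":[0,0,0],"fingers":-1},
    {"offset":[-0.75,-0.75,0],"twist":[0,0,0],"fingers":-1},
    {"offset":[-1,-1,0],"twist":[0,0,0],"fingers":-1},
    {"offset":[-1,-1,0],"twist":[0,0,0],"fingers":-1},
  ],
)

```text
clock: 3.3
position: [0.4833, -0.0145, 0.394]
ee_rot: [0.623, 3.078, -0.002]
force: [-0.9, 0.3, -0.8]
width: 0.004
gripper_force: 0.0
```

```bash
python3 - <<'E'
from h import *
print(plan([.578,-.184,.36],1.4485))
E
```

```text
(array([-1.0202, -0.7957,  0.2286]), array([-0.0002,  0.0002, -0.0441]))
```

Call:
jog_arm(
  plan=[
    {"offset":[-0.25,-0.2,0],"twist":[0,0,-0.011],"fingers":-1},
    {"offset":[-0.5,-0.4,0.1],"twist":[0,0,-0.022],"fingers":-1},
    {"offset":[-0.75,-0.6,0.2],"twist":[0,0,-0.033],"fingers":-1},
    {"offset":[-1,-0.795,0.228],"twist":[0,0,-0.044],"fingers":-1},
    {"offset":[-1,-0.795,0.228],"twist":[0,0,-0.044],"fingers":-1},
    {"offset":[-1,-0.795,0.228],"twist":[0,0,-0.044],"fingers":-1},
  ],
)

```text
clock: 4.05
position: [0.5759, -0.1765, 0.3592]
ee_rot: [-0.181, -3.136, -0.001]
force: [1.0, 0.1, -0.2]
width: 0.003
gripper_force: 0.0
```

```bash
python3 - <<'E'
from h import *
o=observe();print(o["position"],o["force"],o["joints"])
cv2.imwrite("pics/w1.png",get_image("wrist")[:,:,::-1])
for t,z in [("gap",.235),("hinge_axis",.235),("hook",.209),("door",None),("strike",None)]:
    for r in landmark_of(t,"wrist")[:2]: print(t,r["conf"],np.array(r["at"])*[480,640],atz("wrist",r["at"],z) if z else '')
cv2.imwrite("pics/s1.png",get_image("side")[:,:,::-1])
for r in landmark_of("gap","side")[:1]: print(r["conf"],atz("side",r["at"],.235))
E
```

```text
[ 0.5759 -0.1765  0.3592] [ 1.0143  0.1433 -0.1644] [-0.2082  0.355   0.6034  1.48   -0.2033  1.3703  1.8625]
gap 0.82 [246.72 316.8 ] [ 0.5817 -0.1813  0.235 ]
hinge_axis 0.66 [230.88  501.824] [ 0.5857 -0.0345  0.235 ]
hook 0.56 [218.592 316.48 ] [ 0.5662 -0.1805  0.209 ]Traceback (most recent call last):
  File "<stdin>", line 5, in <module>
ValueError: it knows: blue_bottle, cupboard, dish, dish_stack, flask, gap, hinge_axis, hook, jar, reagent_bottle, strike, tin
```

View pics/w1.png

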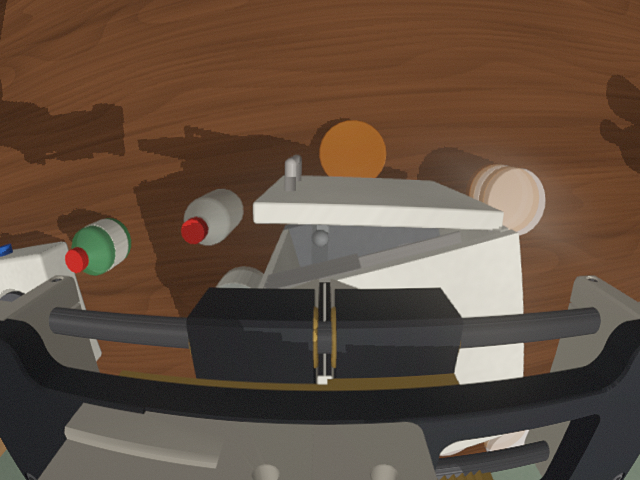

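The wrist view shows the stud ball at (320,239). The door's top inner edge runs from (254,222) to (503,229), and the fingers wait behind it. I'll project these points to positions.

```bash
python3 - <<'E'
from h import *
q=lambda c,r,z:atz("wrist",(r/480,c/640),z)
a=q(254,222,.235);b=q(503,229,.235);print("free",a,"hinge",b)
for z in (.233,.219,.204): print("stud",q(320,239,z-.007))
d=(b-a)[:2];print("door yaw",np.arctan2(d[1],d[0]),np.linalg.norm(d))
print("catch/roof edge front", q(263,288,.245),q(516,228,.245))
E
```

```text
free [ 0.5577 -0.2254  0.235 ] hinge [ 0.5843 -0.0336  0.235 ]
stud [ 0.5786 -0.1789  0.226 ]
stud [ 0.5825 -0.1795  0.212 ]
stud [ 0.5865 -0.1802  0.197 ]
door yaw 1.4332758018863696 0.19360276155618286
catch/roof edge front [ 0.6063 -0.2249  0.245 ] [ 0.5816 -0.0269  0.245 ]
```

```bash
python3 - <<'E'
from h import *
print(plan([.5784,-.1786,.275],1.433), plan([.5784,-.1786,.253],1.433))
E
```

```text
(array([-0.0185, -0.015 ,  0.5661]), array([0.0001, 0.0001, 0.0039])) (array([-0.0184, -0.0152,  0.7128]), array([0.0001, 0.0001, 0.0039]))
```

Call:
jog_arm(
  plan=[
    {"offset":[-0.018,-0.015,0.2],"twist":[0,0,0.004],"fingers":-1},
    {"offset":[-0.018,-0.015,0.4],"twist":[0,0,0.004],"fingers":-1},
    {"offset":[-0.018,-0.015,0.566],"twist":[0,0,0.004],"fingers":-1},
    {"offset":[-0.018,-0.015,0.566],"twist":[0,0,0.004],"fingers":-1},
    {"offset":[-0.018,-0.015,0.566],"twist":[0,0,0.004],"fingers":-1},
  ],
)

```text
clock: 4.88
position: [0.5787, -0.1799, 0.2759]
ee_rot: [0.22, 3.132, -0.0]
force: [-0.7, -0.5, 0.7]
width: 0.009
gripper_force: 0.0
```

```bash
python3 - <<'E'
from h import *
print(observe()["position"],observe()["force"],plan([.5784,-.1786,.255],1.433))
a=get_image("wrist")[150:350,200:540]; b=get_image("side")[150:330,250:430]
cv2.imwrite("pics/c2.png",np.hstack([cv2.resize(a,(510,300)),cv2.resize(b,(290,300))])[:,:,::-1])
E
```

```text
[ 0.5787 -0.1799  0.2759] [-0.7249 -0.4839  0.7016] (array([0.0035, 0.0084, 0.1395]), array([ 0.    ,  0.0003, -0.0003]))
```

View pics/c2.png

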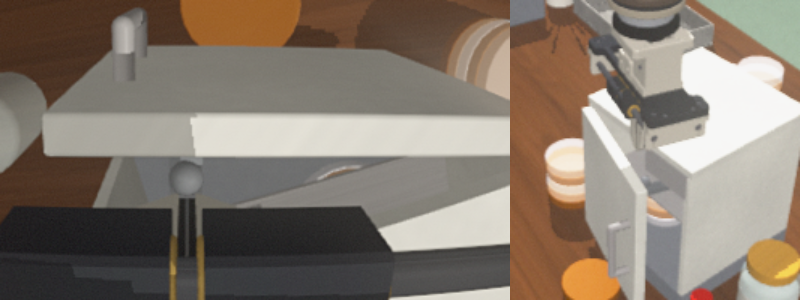

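The crop shows the stud ball at wrist pixel (324,270), right under the closed fingers and just behind the door. I'll intersect this ray with the earlier one to estimate the stud's height.

```bash
python3 - <<'E'
from h import *
p1=np.array([.5786,-.1789,.226]);d1=np.array([.5865,-.1802,.197])-p1;d1/=np.linalg.norm(d1)
for r in (268,270,272): print(tri([(p1,d1),ray("wrist",(r/480,324/640))]))
E
```

```text
[ 0.5888 -0.1808  0.1883]
[ 0.5848 -0.1802  0.203 ]
[ 0.5813 -0.1797  0.216 ]
```

Call:
jog_arm(
  plan=[
    {"offset":[0.0,0.005,0.07],"twist":[0,0,0],"fingers":-1},
    {"offset":[0.0,0.005,0.14],"twist":[0,0,0],"fingers":-1},
    {"offset":[0.0,0.005,0.14],"twist":[0,0,0],"fingers":-1},
  ],
)

```text
clock: 5.35
position: [0.5777, -0.1791, 0.2524]
ee_rot: [-0.22, -3.132, -0.001]
force: [-0.0, 0.0, -0.0]
width: 0.006
gripper_force: 0.0
```

Call:
jog_arm(
  plan=[
    {"offset":[0,0,0.02],"twist":[0,0,0],"fingers":-1},
    {"offset":[0,0,0.02],"twist":[0,0,0],"fingers":-1},
    {"offset":[0,0,0.02],"twist":[0,0,0],"fingers":-1},
  ],
)

```text
clock: 5.72
position: [0.5784, -0.1795, 0.2508]
ee_rot: [0.221, 3.134, -0.0]
force: [-0.3, -0.0, -0.2]
width: 0.003
gripper_force: 0.0
```

Call:
jog_arm(
  plan=[
    {"offset":[0,0,0.02],"twist":[0,0,0],"fingers":-1},
    {"offset":[0,0,0.02],"twist":[0,0,0],"fingers":-1},
  ],
)

```text
clock: 5.98
position: [0.5782, -0.1793, 0.2474]
ee_rot: [-0.22, -3.133, -0.0]
force: [-0.5, 1.0, -0.2]
width: 0.007
gripper_force: 0.0
```

Call:
jog_arm(
  plan=[
    {"offset":[0,0,0.02],"twist":[0,0,0],"fingers":-1},
    {"offset":[0,0,0.02],"twist":[0,0,0],"fingers":-1},
  ],
)

```text
clock: 6.22
position: [0.5782, -0.1793, 0.2443]
ee_rot: [-0.221, -3.133, -0.0]
force: [-0.0, -0.1, 0.2]
width: 0.006
gripper_force: 0.0
```

Call:
jog_arm(
  plan=[
    {"offset":[0,0,0.013],"twist":[0,0,0],"fingers":-1},
    {"offset":[0,0,0.013],"twist":[0,0,0],"fingers":-1},
  ],
)

```text
clock: 6.48
position: [0.5782, -0.1794, 0.2425]
ee_rot: [-0.221, -3.134, -0.0]
force: [0.1, 0.9, -0.5]
width: 0.009
gripper_force: 0.0
```

Call:
jog_arm(
  plan=[
    {"offset":[0,0,0.02],"twist":[0,0,0],"fingers":-1},
    {"offset":[0,0,0.02],"twist":[0,0,0],"fingers":-1},
  ],
)

```text
clock: 6.72
position: [0.5781, -0.1794, 0.2394]
ee_rot: [-0.221, -3.133, -0.0]
force: [-0.1, -0.3, -0.8]
width: 0.001
gripper_force: 0.0
```

Call:
jog_arm(
  plan=[
    {"offset":[0,0,0.02],"twist":[0,0,0],"fingers":-1},
    {"offset":[0,0,0.02],"twist":[0,0,0],"fingers":-1},
  ],
)

```text
clock: 6.98
position: [0.5782, -0.1793, 0.2364]
ee_rot: [-0.221, -3.133, -0.0]
force: [-0.2, 0.2, 0.7]
width: 0.007
gripper_force: 0.0
```

Call:
jog_arm(
  plan=[
    {"offset":[0,0,0.02],"twist":[0,0,0],"fingers":-1},
    {"offset":[0,0,0.02],"twist":[0,0,0],"fingers":-1},
  ],
)

```text
clock: 7.22
position: [0.5782, -0.1793, 0.2334]
ee_rot: [-0.221, -3.133, -0.0]
force: [-0.5, -0.1, -0.2]
width: 0.004
gripper_force: 0.0
```

Call:
jog_arm(
  plan=[
    {"offset":[0,0,0.02],"twist":[0,0,0],"fingers":-1},
    {"offset":[0,0,0.02],"twist":[0,0,0],"fingers":-1},
  ],
)

```text
clock: 7.48
position: [0.5782, -0.1794, 0.2304]
ee_rot: [-0.221, -3.133, -0.0]
force: [0.3, 0.2, 0.4]
width: 0.002
gripper_force: 0.0
```

Call:
jog_arm(
  plan=[
    {"offset":[0,0,0.015],"twist":[0,0,0],"fingers":-1},
    {"offset":[0,0,0.015],"twist":[0,0,0],"fingers":-1},
  ],
)

```text
clock: 7.72
position: [0.5785, -0.1795, 0.2286]
ee_rot: [0.221, 3.133, -0.0]
force: [0.6, -0.6, 1.8]
width: 0.005
gripper_force: 1.3
```

Call:
jog_arm(
  plan=[
    {"offset":[0,0,0.01],"twist":[0,0,0],"fingers":-1},
    {"offset":[0,0,0.01],"twist":[0,0,0],"fingers":-1},
  ],
)

```text
clock: 7.98
position: [0.5786, -0.1795, 0.2271]
ee_rot: [0.221, 3.133, -0.0]
force: [0.6, -0.7, 4.6]
width: 0.006
gripper_force: 1.9
```

Call:
jog_arm(
  plan=[
    {"offset":[0,0,0.013],"twist":[0,0,0],"fingers":-1},
    {"offset":[0,0,0.013],"twist":[0,0,0],"fingers":-1},
  ],
)

```text
clock: 8.22
position: [0.5786, -0.1795, 0.2252]
ee_rot: [0.221, 3.133, -0.0]
force: [0.5, -0.1, 5.8]
width: 0.002
gripper_force: 2.8
```

```bash
python3 - <<'E'
from h import *
for _ in range(4): get_image("wrist"); o=observe(); print(o["position"],o["force"])
E
```

```text
[ 0.5786 -0.1795  0.2252] [0.0181 0.3812 5.7492]
[ 0.5786 -0.1795  0.2253] [0.0541 0.5482 6.0807]
[ 0.5786 -0.1795  0.2253] [0.0404 0.1218 5.6338]
[ 0.5786 -0.1795  0.2253] [1.217  0.9707 5.9654]
```

Call:
jog_arm(
  plan=[
    {"offset":[0,0,0.007],"twist":[0,0,0],"fingers":-1},
    {"offset":[0,0,0.007],"twist":[0,0,0],"fingers":-1},
    {"offset":[0,0,0.007],"twist":[0,0,0],"fingers":-1},
  ],
)

```text
clock: 8.8
position: [0.5786, -0.1795, 0.2243]
ee_rot: [0.22, 3.133, -0.0]
force: [-0.6, -0.3, 6.4]
width: 0.005
gripper_force: 3.2
```

```bash
python3 - <<'E'
from h import *
for _ in range(4): get_image("wrist"); o=observe(); print(o["position"],o["force"])
E
```

```text
[ 0.5786 -0.1795  0.2243] [-0.0907  0.3253  6.2101]
[ 0.5786 -0.1795  0.2243] [0.1901 0.3732 7.2594]
[ 0.5786 -0.1795  0.2243] [-0.8247 -0.2799  6.3593]
[ 0.5785 -0.1795  0.2243] [-0.4231 -0.0603  5.6778]
```

Call:
jog_arm(
  plan=[
    {"offset":[0,0,0.006],"twist":[0,0,0],"fingers":-1},
    {"offset":[0,0,0.006],"twist":[0,0,0],"fingers":-1},
    {"offset":[0,0,0.006],"twist":[0,0,0],"fingers":-1},
  ],
)

```text
clock: 9.38
position: [0.5787, -0.1795, 0.2236]
ee_rot: [0.22, 3.133, -0.0]
force: [-0.1, 1.8, 8.1]
width: 0.006
gripper_force: 3.7
```

```bash
python3 - <<'E'
from h import *
for _ in range(4): get_image("wrist"); o=observe(); print(o["position"],o["force"])
E
```

```text
[ 0.5787 -0.1795  0.2235] [-0.4408  0.3967  7.8969]
[ 0.5787 -0.1795  0.2236] [-0.2958  1.1979  7.8234]
[ 0.5787 -0.1796  0.2236] [-0.6691  0.7116  6.8284]
[ 0.5787 -0.1795  0.2236] [-0.6452  0.7874  7.6354]
```

Call:
jog_arm(
  plan=[
    {"offset":[0,0,0.003],"twist":[0,0,0],"fingers":-1},
    {"offset":[0,0,0.003],"twist":[0,0,0],"fingers":-1},
    {"offset":[0,0,0.003],"twist":[0,0,0],"fingers":-1},
  ],
)

```text
clock: 9.95
position: [0.5787, -0.1795, 0.2232]
ee_rot: [0.22, 3.133, -0.0]
force: [-0.5, 0.6, 8.0]
width: 0.005
gripper_force: 3.9
```

```bash
python3 - <<'E'
from h import *
o=observe(); print(o["position"],o["force"],o["joints"][6])
H=np.array([.5845,-.033]); y0=1.433; p=o["position"]
# two stages: close onto the door in -n by ~5 mm, then arc about the hinge
d=np.array([np.cos(y0),np.sin(y0)]);n=np.array([d[1],-d[0]])
rel=p[:2]-H; print("r along",-rel@d,"normal",rel@n)
for off in (.014,.0095):
  for a in (.03,.06,.09,.12,.15,.18,.21,.24,.27):
    y=y0-a;d=np.array([np.cos(y),np.sin(y)]);n=np.array([d[1],-d[0]])
    q=H+rel@np.array([np.cos(y0),np.sin(y0)])*d+off*n
    P=plan([*q,p[2]],y,o); print(a,P[0],P[1][2])
E
```

```text
[ 0.5787 -0.1795  0.2232] [-0.4771  0.6337  7.9756] 1.9024149071307637
r along 0.14591106060211959 normal 0.014403093165357034
0.03 [ 0.0319 -0.0024 -0.    ] 0.004350312227871576
0.06 [ 0.0612 -0.004  -0.0001] 0.009124959933337371
0.09 [ 0.0905 -0.0047 -0.0001] 0.013899607638601083
0.12 [ 0.1198 -0.0045 -0.0001] 0.018674255343556784
0.15 [ 0.1491 -0.0034 -0.0002] 0.023448903048098445
0.18 [ 0.1783 -0.0015 -0.0002] 0.028223550752119655
0.21 [ 0.2075  0.0014 -0.0003] 0.03299819845551372
0.24 [ 0.2366  0.0051 -0.0003] 0.03777284615817354
0.27 [ 0.2656  0.0096 -0.0003] 0.042547493859991556
0.03 [ 0.0619 -0.0016 -0.0001] 0.004350312227871576
0.06 [ 0.0911 -0.0023 -0.0001] 0.009124959933337371
0.09 [ 0.1204 -0.0021 -0.0001] 0.013899607638601083
0.12 [ 0.1496 -0.001  -0.0002] 0.018674255343556784
0.15 [ 0.1788  0.001  -0.0002] 0.023448903048098445
0.18 [ 0.2079  0.0038 -0.0003] 0.028223550752119655
0.21 [ 0.2369  0.0075 -0.0003] 0.03299819845551372
0.24 [ 0.2658  0.0121 -0.0003] 0.03777284615817354
0.27 [ 0.2945  0.0176 -0.0004] 0.042547493859991556
```

Call:
jog_arm(
  plan=[
    {"offset":[0.01,0,0],"twist":[0,0,0.001],"fingers":-1},
    {"offset":[0.02,-0.001,0],"twist":[0,0,0.002],"fingers":-1},
    {"offset":[0.03,-0.001,0],"twist":[0,0,0.003],"fingers":-1},
    {"offset":[0.04,-0.001,0],"twist":[0,0,0.003],"fingers":-1},
    {"offset":[0.04,-0.001,0],"twist":[0,0,0.003],"fingers":-1},
  ],
)

```text
clock: 10.58
position: [0.5729, -0.1792, 0.2233]
ee_rot: [0.25, 3.13, -0.001]
force: [-0.6, -0.2, 7.6]
width: 0.01
gripper_force: 3.9
```

```bash
python3 - <<'E'
from h import *
for _ in range(3): get_image("wrist"); o=observe(); print(o["position"],o["force"])
E
```

```text
[ 0.5729 -0.1791  0.2233] [0.0866 0.3556 7.8315]
[ 0.5729 -0.1791  0.2233] [0.5272 0.5294 7.9377]
[ 0.5729 -0.1791  0.2233] [-0.0607 -0.0169  7.9983]
```

Call:
jog_arm(
  plan=[
    {"offset":[0.01,0,0],"twist":[0,0,0.002],"fingers":-1},
    {"offset":[0.02,-0.001,0],"twist":[0,0,0.003],"fingers":-1},
    {"offset":[0.03,-0.001,0],"twist":[0,0,0.005],"fingers":-1},
    {"offset":[0.04,-0.001,0],"twist":[0,0,0.006],"fingers":-1},
    {"offset":[0.04,-0.001,0],"twist":[0,0,0.006],"fingers":-1},
  ],
)

```text
clock: 11.35
position: [0.5669, -0.1785, 0.2233]
ee_rot: [0.31, 3.125, -0.001]
force: [0.3, -0.1, 8.8]
width: 0.01
gripper_force: 3.9
```

```bash
python3 - <<'E'
from h import *
for _ in range(3): get_image("wrist"); o=observe(); print(o["position"],o["force"])
a=get_image("wrist")[130:330,200:540]; b=get_image("side")[150:330,250:430]
cv2.imwrite("pics/c3.png",np.hstack([cv2.resize(a,(510,300)),cv2.resize(b,(290,300))])[:,:,::-1])
E
```

```text
[ 0.5669 -0.1785  0.2233] [-0.6002 -1.4651  7.6866]
[ 0.5669 -0.1785  0.2233] [-0.2871 -1.4144  7.9424]
[ 0.5669 -0.1785  0.2233] [-0.522  -1.4734  8.331 ]
```

View pics/c3.png

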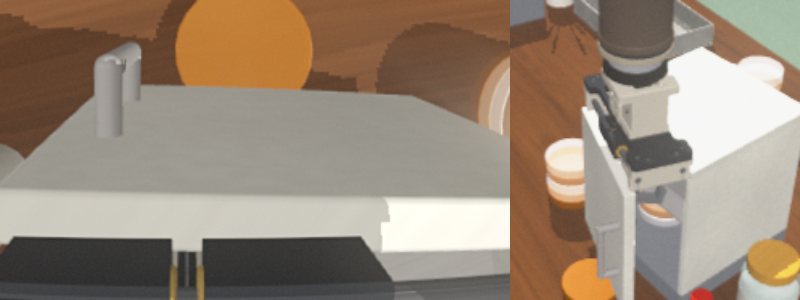

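The view shows the door swung further out, and the fingers close behind its top edge still pressing. No lateral load so far. I'll carry on along the arc about the hinge.

```bash
cat > arc.py <<'E'
from h import *
import sys
o=observe(); A=R.from_rotvec(o["ee_rot"]); y=A.as_matrix()[:,1]; y0=np.arctan2(y[1],y[0])
H=np.array([.5845,-.033]); rel=o["position"][:2]-H
print(o["position"],o["force"],"yaw",y0,"door if parallel",1.719-y0,"j7",o["joints"][6], "az",np.arctan2(rel[1],rel[0]),np.hypot(*rel))
for a in np.arange(1,int(sys.argv[1])+1)*float(sys.argv[2]):
    c,s=np.cos(-a),np.sin(-a); q=H+np.array([[c,-s],[s,c]])@rel
    P=plan([*q,o["position"][2]],y0-a,o); print(round(a,3),P[0].round(3),P[1][2].round(4))
E
python3 arc.py 10 .04
```

```text
[ 0.5669 -0.1784  0.2233] [-0.8234 -0.4896  7.6242] yaw 1.3734399275952742 door if parallel 0.34556007240472586 j7 1.8517156725847306 az -1.691173771346179 0.1465090061630459
0.04 [ 0.039 -0.002 -0.   ] 0.0064
0.08 [ 0.078 -0.003 -0.   ] 0.0127
0.12 [ 0.117 -0.002 -0.   ] 0.0191
0.16 [ 0.156  0.    -0.   ] 0.0255
0.2 [ 0.195  0.004 -0.   ] 0.0318
0.24 [ 0.234  0.01  -0.   ] 0.0382
0.28 [ 0.272  0.017 -0.   ] 0.0446
0.32 [ 0.31   0.026 -0.001] 0.0509
0.36 [ 0.348  0.036 -0.001] 0.0573
0.4 [ 0.385  0.048 -0.001] 0.0637
```

Call:
jog_arm(
  plan=[
    {"offset":[0.02,-0.001,0],"twist":[0,0,0.003],"fingers":-1},
    {"offset":[0.039,-0.002,0],"twist":[0,0,0.0064],"fingers":-1},
    {"offset":[0.059,-0.002,0],"twist":[0,0,0.0096],"fingers":-1},
    {"offset":[0.078,-0.003,0],"twist":[0,0,0.0127],"fingers":-1},
    {"offset":[0.098,-0.002,0],"twist":[0,0,0.016],"fingers":-1},
    {"offset":[0.117,-0.002,0],"twist":[0,0,0.019],"fingers":-1},
    {"offset":[0.137,-0.001,0],"twist":[0,0,0.022],"fingers":-1},
    {"offset":[0.156,0,0],"twist":[0,0,0.0255],"fingers":-1},
    {"offset":[0.195,0.004,0],"twist":[0,0,0.032],"fingers":-1},
    {"offset":[0.195,0.004,0],"twist":[0,0,0.032],"fingers":-1},
  ],
)

```text
clock: 12.85
position: [0.538, -0.1718, 0.2232]
ee_rot: [0.622, 3.078, 0.0]
force: [-0.9, -0.7, 8.0]
width: 0.001
gripper_force: 3.9
```

```bash
python3 arc.py 14 .06;  python3 - <<'E'
from h import *
cv2.imwrite("pics/s4.png",get_image("side")[120:360,220:460,::-1])
w=get_image("wrist"); cv2.imwrite("pics/c4.png",np.hstack([cv2.resize(w[100:340,200:520],(480,360)),cv2.resize(get_image("side")[140:350,230:420],(320,360))])[:,:,::-1])
for r in landmark_of("hinge_axis","side")[:1]+landmark_of("gap","side")[:1]: print(r["conf"],atz("side",r["at"],.235))
E
```

```text
[ 0.538  -0.1718  0.2232] [-0.9229 -0.6778  8.0347] yaw 1.1719212660648044 door if parallel 0.5470787339351957 j7 1.6645801534340061 az -1.894007399524293 0.1463940079902746
0.06 [ 0.058 -0.003 -0.   ] 0.0095
0.12 [ 0.117 -0.002 -0.   ] 0.0191
0.18 [ 0.175  0.003 -0.   ] 0.0286
0.24 [ 0.233  0.01  -0.   ] 0.0382
0.3 [ 0.291  0.022 -0.   ] 0.0477
0.36 [ 0.348  0.036 -0.   ] 0.0573
0.42 [ 0.403  0.054 -0.   ] 0.0668
0.48 [ 0.458  0.076 -0.001] 0.0764
0.54 [ 0.511  0.101 -0.001] 0.0859
0.6 [ 0.562  0.128 -0.001] 0.0955
0.66 [ 0.612  0.159 -0.001] 0.105
0.72 [ 0.66   0.193 -0.001] 0.1146
0.78 [ 0.706  0.229 -0.001] 0.1241
0.84 [ 0.749  0.269 -0.001] 0.1337
```

View pics/c4.png

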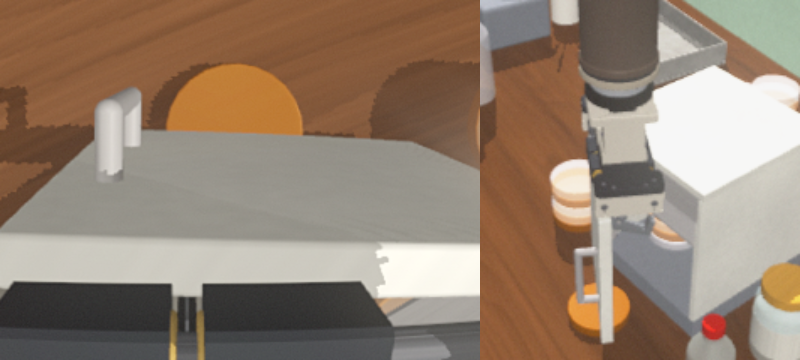

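The door is parallel to the fingers at about 0.55 rad and past the catch. I'll ease off the hook by raising the fingers 7 mm, so they stay behind the door, and keep swinging.

Call:
jog_arm(
  plan=[
    {"offset":[0.02,-0.001,-0.02],"twist":[0,0,0.003],"fingers":-1},
    {"offset":[0.058,-0.003,-0.045],"twist":[0,0,0.0095],"fingers":-1},
    {"offset":[0.088,-0.002,-0.045],"twist":[0,0,0.014],"fingers":-1},
    {"offset":[0.117,-0.002,-0.045],"twist":[0,0,0.019],"fingers":-1},
    {"offset":[0.175,0.003,-0.045],"twist":[0,0,0.0286],"fingers":-1},
    {"offset":[0.233,0.01,-0.045],"twist":[0,0,0.038],"fingers":-1},
    {"offset":[0.291,0.022,-0.045],"twist":[0,0,0.048],"fingers":-1},
    {"offset":[0.348,0.036,-0.045],"twist":[0,0,0.057],"fingers":-1},
    {"offset":[0.403,0.054,-0.045],"twist":[0,0,0.067],"fingers":-1},
    {"offset":[0.458,0.076,-0.045],"twist":[0,0,0.076],"fingers":-1},
    {"offset":[0.458,0.076,-0.045],"twist":[0,0,0.076],"fingers":-1},
  ],
)

```text
clock: 14.48
position: [0.4783, -0.1337, 0.229]
ee_rot: [-1.33, -2.845, -0.0]
force: [-0.8, -0.0, 1.6]
width: 0.004
gripper_force: 0.4
```

```bash
python3 arc.py 9 .06
```

```text
[ 0.4783 -0.1337  0.229 ] [-0.849  -0.0222  1.5772] yaw 0.6958662713259588 door if parallel 1.0231337286740412 j7 1.1376717727873085 az -2.3825079175089385 0.14635767135111108
0.06 [ 0.059 -0.002  0.   ] 0.0095
0.12 [ 0.117 -0.     0.   ] 0.0191
0.18 [0.175 0.005 0.   ] 0.0286
0.24 [0.233 0.013 0.   ] 0.0382
0.3 [0.291 0.025 0.   ] 0.0477
0.36 [0.347 0.041 0.   ] 0.0573
0.42 [0.402 0.059 0.   ] 0.0668
0.48 [0.457 0.082 0.001] 0.0764
0.54 [0.509 0.107 0.001] 0.0859
```

Call:
jog_arm(
  plan=[
    {"offset":[0.03,-0.001,-0.015],"twist":[0,0,0.005],"fingers":-1},
    {"offset":[0.059,-0.002,-0.02],"twist":[0,0,0.0095],"fingers":-1},
    {"offset":[0.117,0,-0.02],"twist":[0,0,0.019],"fingers":-1},
    {"offset":[0.175,0.005,-0.02],"twist":[0,0,0.0286],"fingers":-1},
    {"offset":[0.233,0.013,-0.02],"twist":[0,0,0.038],"fingers":-1},
    {"offset":[0.291,0.025,-0.02],"twist":[0,0,0.048],"fingers":-1},
    {"offset":[0.347,0.041,-0.02],"twist":[0,0,0.057],"fingers":-1},
    {"offset":[0.402,0.059,-0.02],"twist":[0,0,0.067],"fingers":-1},
    {"offset":[0.43,0.07,-0.02],"twist":[0,0,0.0715],"fingers":-1},
    {"offset":[0.457,0.082,-0.02],"twist":[0,0,0.076],"fingers":-1},
    {"offset":[0.47,0.088,-0.02],"twist":[0,0,0.079],"fingers":-1},
    {"offset":[0.47,0.088,-0.02],"twist":[0,0,0.079],"fingers":-1},
    {"offset":[0.47,0.088,-0.02],"twist":[0,0,0.079],"fingers":-1},
  ],
)

```text
clock: 16.1
position: [0.4439, -0.0719, 0.2323]
ee_rot: [-1.99, -2.431, 0.0]
force: [-0.5, 0.2, 0.2]
width: 0.007
gripper_force: 0.0
```

```bash
python3 arc.py 0 .06; python3 - <<'E'
from h import *
w=get_image("wrist"); cv2.imwrite("pics/c5.png",np.hstack([cv2.resize(w,(480,360)),cv2.resize(get_image("side")[140:350,230:420],(320,360))])[:,:,::-1])
E
```

```text
[ 0.4439 -0.0719  0.2323] [-0.5426  0.1686  0.1909] yaw 0.19913254024369068 door if parallel 1.5198674597563093 j7 0.47996870669943215 az -2.8713216230676326 0.14587165944267358
```

View pics/c5.png

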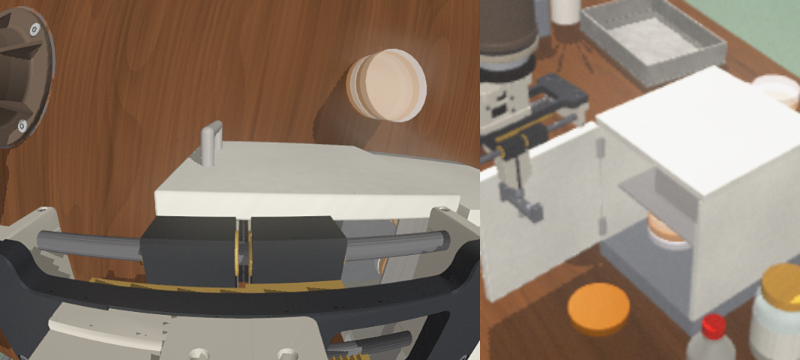

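The door stands open at about 1.5 rad with the fingers behind it, and the dish is in place. I'll back off 4 mm from the door and lift straight out.

Call:
jog_arm(
  plan=[
    {"offset":[-0.025,0,0],"twist":[0,0,0],"fingers":-1},
    {"offset":[-0.025,0,-0.1],"twist":[0,0,0],"fingers":-1},
    {"offset":[-0.025,0,-0.3],"twist":[0,0,0],"fingers":-1},
    {"offset":[-0.025,0,-0.6],"twist":[0,0,0],"fingers":-1},
    {"offset":[-0.025,0,-0.9],"twist":[0,0,0],"fingers":-1},
    {"offset":[-0.025,0,-0.9],"twist":[0,0,0],"fingers":-1},
    {"offset":[-0.025,0,-0.9],"twist":[0,0,0],"fingers":-1},
    {"offset":[-0.025,0,-0.9],"twist":[0,0,0],"fingers":-1},
  ],
)

```text
clock: 17.2
position: [0.4441, -0.0755, 0.3666]
ee_rot: [-1.99, -2.43, 0.002]
force: [0.9, -0.0, 0.5]
width: 0.003
gripper_force: 0.0
```

```bash
python3 - <<'E'
from h import *
o=observe(); print(o["position"],o["force"])
w=get_image("wrist"); cv2.imwrite("pics/c6.png",np.hstack([cv2.resize(w,(400,300)),cv2.resize(get_image("side"),(400,300))])[:,:,::-1])
E
```

```text
[ 0.4441 -0.0755  0.3666] [ 0.8991 -0.0095  0.4718]
```

View pics/c6.png

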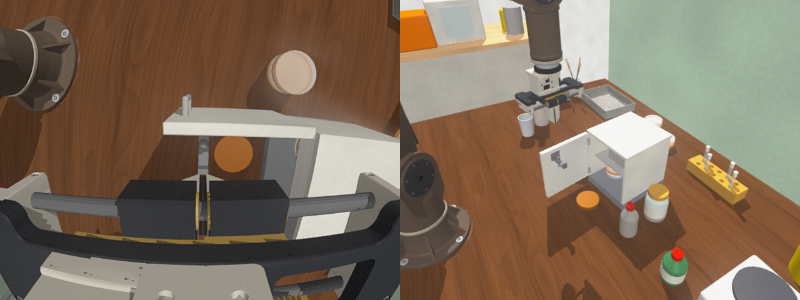

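The door stands wide open, the gripper is clear above it, and everything else is where it was. Handing in.

```bash
python3 -c "
from cell import sign_off; print(sign_off())"
```

```text
the job is handed in; nothing more can be done
None
```

The job is handed in: I pressed the hook down at about 8 N, drew the door past the catch and left it open at about 1.5 rad, with the gripper clear and nothing else seen to move; `sign_off()` returned no verdict.

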